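# Reload the vial rack in reverse order

### The arm

A 6-joint arm with a two-finger parallel gripper is mounted at the origin on the work surface. World frame = base frame: x ahead of the robot, y to its left, z up, the work surface at z = 0. Lengths are in mm, angles in rad, forces in N, time in s.
With the tool pointing down it reaches from about 250 to 725 mm from the base axis. Payload 4 kg.
Tool frame: the origin (TCP) lies at the very end of the fingers, on their centre line; the grasp point (between the pads) lies 19 mm behind it; z points along the fingers, y is the line along which they close (so a half turn about z gives the same grasp; the last joint's range is limited). The gripper opens to 85 mm and grips with 20 to 120 N. Pads are 22 mm wide; open, the fingers measure 114 mm over their backs; the gripper's body (76 mm by 85 mm) begins 54 mm behind the grasp point. The pads swing forward as they close: fully open they stand 13 mm farther back than shut.
Start: joints at [-1.211, 0.241, 0.005, 1.335, 0, 1.571], TCP at [176.042, -467.984, 200.706] pointing down, gripper open.
Joint ranges: [-2.72, 2.72], [-1.05, 1.87], [-1.09, 1.28], [-1.99, 2.15], [-1.42, 1.44], [-3.14, 3.14]. Speed limits (rad/s): [2.79, 2.79, 3.14, 3.14, 3.14, 3.14].

### API

Orientations are given as a rotation vector (axis times angle).
In Python, from bench import sensors, cams, r, nets gives the robot as it stands. The module is installed in compiled form; this text tells all that it offers.
- The arm moves only by the shell command python3 -m inch 'ROWS' [FORCE]. ROWS is JSON, a list of rows, each an object of numbers: "fingers": the finger opening in cm, from 0 to 8.54; "dx", "dy", "dz": the shift along the tool's x, y, z in cm; "ax", "ay", "az": the turn, a rotation vector about the tool's x, y, z in degrees. In form: [{"fingers": .., "dx": .., "dy": .., "dz": .., "ax": .., "ay": .., "az": ..}, ...]. A call has 1 to 20 rows; each row shifts and turns the commanded pose from where the row before left it, along the tool's axes as they then stand; what a row does not reach is not made up. A row lasts 1/8 s, in which the tool goes at most 62.5 mm and 10.7 degrees, less where a joint would pass 70% of its speed; a pose out of reach is approached as far as the arm can. A call with a gripper value outside its range is refused whole. The fingers move at their own pace and stop on an object; FORCE is the grip in N (left out, the last holds). Time passes only in rows, so rows that do not move let the fingers close. It gives the time, the measured TCP pose, the force, the opening and the grip force at its end, in the units of the state.
- sensors.observe(): the state, without advancing time (a new reading comes with each control period).
- cams.capture(name): name is "scene" or "top" or "wrist"; returns (picture, depth): 420x560x3 uint8, red, green, blue; 420x560 float32, mm along the optical axis (not along the pixel's ray), 0 where there is no reading.
- cams.camera_info(name): a dict with "fovy" (degrees; the focal length in pixels is half the picture's height over the tangent of half this angle, whatever the lens; pixels are square), "cx", "cy" (the principal point, pixels), "camera_from_world" (4x4, takes a point from world to camera coordinates). Camera axes: x right, y up, looking along -z (the intrinsics and any distortion apply to the point x, -y, -z); pixel columns grow to the right and rows downward; lengths in mm; the calibration is good to about 2 mm. The wrist camera is an equidistant fisheye: a pixel r from the principal point sees the ray r / f radians off the axis. A picture is of the moment at which its call begins: read the wrist's pose just before it. camera_info takes no time and is no camera call; for the wrist camera it gives the pose at the moment of the call.
- r.close_job(): hands the job in; it is judged then, once.
Trained networks look in the newest picture that a camera, given by its name, has taken for a name from the list of things; names that differ only in an ending like _2 or _b are one class to them, and where a whole thing is asked for, a point or a joint stands for the part that bears it (a point fixed in the world has none). Each returns a list of dicts, best first, with "conf" (0 to 1); they miss things now and then, are a little off and sometimes report something else, mostly with a low value. They report only what shows in the picture. A call takes as long as a camera call.
- nets.cut_out(camera, thing): "region" (420x560 bool, what is visible of it).
- nets.tip_of(camera, thing): "centre" ([x, y, z] in mm, in world coordinates, good to about 4 mm: a listed point, or the origin of a listed thing).
The state is a dict: "time": time; "qpos": joint angles; "qvel": joint speeds; "tau": joint torques, N m; "ee_pos": TCP position; "eef_rot": TCP orientation; "wrist_force": force on the tool from outside, world axes, zero at the start; "torque": the same for the moment, N m; "finger_gap": opening from 0.0 (shut) to 1.0 (fully open); "gripper_force": force on a finger pad.
Only numpy, scipy, OpenCV 4.12 (cv2) and the standard library are available. Lean on these libraries where they do the work, as an engineer would, in place of code of your own. Each camera call takes 0.05 s, during which the arm holds its last target. There are 200 camera calls.

### The job

Move the four vials from the white delivery rack into the grey preparation rack, one to a pocket, in reverse order: the vial that stands nearest the black handle of the white rack goes into the grey pocket farthest from the grey rack's black handle, and so on along the row, so that the one farthest from the white handle ends nearest the grey handle. They are glass: keep them upright, set each down gently on the pocket floor rather than dropping it, and leave the other things on the table where they are.

Things in the scene. Friction and masses are not known exactly. Their poses are not given: they have to be found in the camera images.
- vial_red: loose glass vial with a red cap, upright, 45 g: straight body 32 mm across from the underside to 46 mm up, then a shoulder and neck; cap 25 mm across, its top 63 mm above the underside. Origin: centre of its underside; z up its axis; it may stand at any yaw
- vial_yellow: loose glass vial with a yellow cap, upright, 45 g: straight body 32 mm across from the underside to 46 mm up, then a shoulder and neck; cap 25 mm across, its top 63 mm above the underside. Origin: centre of its underside; z up its axis; it may stand at any yaw
- vial_blue: loose glass vial with a blue cap, upright, 45 g: straight body 32 mm across from the underside to 46 mm up, then a shoulder and neck; cap 25 mm across, its top 63 mm above the underside. Origin: centre of its underside; z up its axis; it may stand at any yaw
- vial_green: loose glass vial with a green cap, upright, 45 g: straight body 32 mm across from the underside to 46 mm up, then a shoulder and neck; cap 25 mm across, its top 63 mm above the underside. Origin: centre of its underside; z up its axis; it may stand at any yaw
- tag_red: flat red tag, 22 x 38 x 4 mm, fixed on the ledge of the white rack beside the pocket where the red-capped vial stood at the start (it stays there as a record). Origin: centre of its underside, 10 mm above the table and 43 mm to +x (rack frame) of the middle of that pocket; axes as the rack's
- tag_yellow: flat yellow tag, 22 x 38 x 4 mm, fixed on the ledge of the white rack beside the pocket where the yellow-capped vial stood at the start (it stays there as a record). Origin: centre of its underside, 10 mm above the table and 43 mm to +x (rack frame) of the middle of that pocket; axes as the rack's
- tag_blue: flat blue tag, 22 x 38 x 4 mm, fixed on the ledge of the white rack beside the pocket where the blue-capped vial stood at the start (it stays there as a record). Origin: centre of its underside, 10 mm above the table and 43 mm to +x (rack frame) of the middle of that pocket; axes as the rack's
- tag_green: flat green tag, 22 x 38 x 4 mm, fixed on the ledge of the white rack beside the pocket where the green-capped vial stood at the start (it stays there as a record). Origin: centre of its underside, 10 mm above the table and 43 mm to +x (rack frame) of the middle of that pocket; axes as the rack's
- white_rack: white rack, fixed: 4 square open pockets along y, 50 mm inside, centres at y +81, +27, -27, -81 mm, x 0; floor 4 mm and wall tops 14 mm above the table. Black handle block, 54 x 24 x 22 mm tall, at y 110 to 134: always the left (+y) end, yaw within 0.4 rad. Origin: middle of the row, at table height. Tags on a 28 mm wide, 10 mm tall ledge on its +x side. Left or right of the grey rack
- grey_rack: slate-grey rack, fixed, empty at the start, no ledge or tags: 4 square open pockets along y, 50 mm inside, centres at y +81, +27, -27, -81 mm, x 0; floor 4 mm and wall tops 14 mm above the table. Black handle block, 54 x 24 x 22 mm tall, at y 110 to 134: always the left (+y) end, yaw within 0.4 rad. Origin: middle of the row, at table height
- carton: bystander: blue carton, 70 x 90 x 80 mm tall, loose, at the right of the racks. Origin: centre of its underside
- sanitiser: bystander: clear bottle with a white cap, 60 mm across, 160 mm tall, loose, at the left of the racks. Origin: centre of its underside

How it is judged (in metres and radians):
At the end, for the whole second after the job is handed in: All four vials stand released and at rest (under 0.02 m/s) in the grey rack, each on its pocket floor (height within 4 mm), upright within about 7 degrees, and within 13 mm along and across of the centre of its pocket: the vial whose tag is at white-rack y stands in the pocket at grey-rack minus y (x of vial_red in the frame of grey_rack between -0.013 and 0.013 m and z of vial_red in the frame of grey_rack between 0 and 0.008 m and angle between each of vial_red, vial_yellow, vial_blue, vial_green's own z axis and vertical below 0.12 rad and linear speed of each of vial_red, vial_yellow, vial_blue, vial_green below 0.02 m/s and ((y of tag_red in the frame of white_rack between 0.066 and 0.096 m and y of vial_red in the frame of grey_rack between -0.094 and -0.068 m) or (y of tag_red in the frame of white_rack between 0.012 and 0.042 m and y of vial_red in the frame of grey_rack between -0.04 and -0.014 m) or (y of tag_red in the frame of white_rack between -0.042 and -0.012 m and y of vial_red in the frame of grey_rack between 0.014 and 0.04 m) or (y of tag_red in the frame of white_rack between -0.096 and -0.066 m and y of vial_red in the frame of grey_rack between 0.068 and 0.094 m)) and x of vial_yellow in the frame of grey_rack between -0.013 and 0.013 m and z of vial_yellow in the frame of grey_rack between 0 and 0.008 m and ((y of tag_yellow in the frame of white_rack between 0.066 and 0.096 m and y of vial_yellow in the frame of grey_rack between -0.094 and -0.068 m) or (y of tag_yellow in the frame of white_rack between 0.012 and 0.042 m and y of vial_yellow in the frame of grey_rack between -0.04 and -0.014 m) or (y of tag_yellow in the frame of white_rack between -0.042 and -0.012 m and y of vial_yellow in the frame of grey_rack between 0.014 and 0.04 m) or (y of tag_yellow in the frame of white_rack between -0.096 and -0.066 m and y of vial_yellow in the frame of grey_rack between 0.068 and 0.094 m)) and x of vial_blue in the frame of grey_rack between -0.013 and 0.013 m and z of vial_blue in the frame of grey_rack between 0 and 0.008 m and ((y of tag_blue in the frame of white_rack between 0.066 and 0.096 m and y of vial_blue in the frame of grey_rack between -0.094 and -0.068 m) or (y of tag_blue in the frame of white_rack between 0.012 and 0.042 m and y of vial_blue in the frame of grey_rack between -0.04 and -0.014 m) or (y of tag_blue in the frame of white_rack between -0.042 and -0.012 m and y of vial_blue in the frame of grey_rack between 0.014 and 0.04 m) or (y of tag_blue in the frame of white_rack between -0.096 and -0.066 m and y of vial_blue in the frame of grey_rack between 0.068 and 0.094 m)) and x of vial_green in the frame of grey_rack between -0.013 and 0.013 m and z of vial_green in the frame of grey_rack between 0 and 0.008 m and ((y of tag_green in the frame of white_rack between 0.066 and 0.096 m and y of vial_green in the frame of grey_rack between -0.094 and -0.068 m) or (y of tag_green in the frame of white_rack between 0.012 and 0.042 m and y of vial_green in the frame of grey_rack between -0.04 and -0.014 m) or (y of tag_green in the frame of white_rack between -0.042 and -0.012 m and y of vial_green in the frame of grey_rack between 0.014 and 0.04 m) or (y of tag_green in the frame of white_rack between -0.096 and -0.066 m and y of vial_green in the frame of grey_rack between 0.068 and 0.094 m))); the robot touches nothing.
It fails at once if a vial is tipped by more than 35 degrees (angle between any of vial_red, vial_yellow, vial_blue, vial_green's own z axis and vertical above 0.61 rad).
It fails at once if a vial is dropped (falls faster than 0.7 m/s, some 25 mm) or flung ((linear speed of vial_red above 0.7 m/s and contact force between the fingers and vial_red below 0.02 N) or (linear speed of vial_yellow above 0.7 m/s and contact force between the fingers and vial_yellow below 0.02 N) or (linear speed of vial_blue above 0.7 m/s and contact force between the fingers and vial_blue below 0.02 N) or (linear speed of vial_green above 0.7 m/s and contact force between the fingers and vial_green below 0.02 N)).
It fails at once if the carton or the sanitiser bottle is pushed by more than 20 mm (distance of any of carton, sanitiser from where it was at the start of the episode above 0.02 m).
It also fails if it takes over 90 s, if anything falls off the work surface, if the arm or the gripper's body presses on something with over 40 N, if the wrist force passes 120 N, or if a joint passes its speed limit or range.

## Working session

There is one attempt and no reset: what is moved stays moved. The work goes in short steps, Python scripts to look and compute and a shell command to move; the robot and the scene stay as the last step left them, time stands still between calls to the robot, and variables do not carry over. Pictures are saved under pics/ and viewed, at most 14 in all, crops included, and the job is handed in when it is done.

```bash
mkdir -p pics; python3 - <<'E'
from bench import sensors,cams,nets
import cv2,numpy as np
s=sensors.observe();print({k:np.round(v,3) for k,v in s.items()})
for c in ["top","scene"]:
    p,d=cams.capture(c);cv2.imwrite(f"pics/{c}0.png",p[:,:,::-1]);np.save(f"{c}d.npy",d);np.save(f"{c}p.npy",p)
    for t in ["vial_red","vial_yellow","vial_blue","vial_green","tag_red","tag_yellow","tag_blue","tag_green","white_rack","grey_rack","carton","sanitiser"]:
        print(c,t,[(np.round(o["centre"],1),round(o["conf"],2)) for o in nets.tip_of(c,t)[:2]])
    i=cams.camera_info(c);print(i)
E
```

```text
{'time': np.float64(0.0), 'qpos': array([-1.211,  0.241,  0.004,  1.335,  0.   ,  1.571]), 'qvel': array([ 0.002,  0.   ,  0.001,  0.   ,  0.001, -0.001]), 'tau': array([-2.0000e-03, -3.7231e+01,  2.5241e+01,  1.7000e-02, -0.0000e+00,
       -0.0000e+00]), 'ee_pos': array([ 175.788, -467.329,  199.797]), 'eef_rot': array([-3.089e+00, -5.620e-01,  1.000e-03]), 'wrist_force': array([-0.051, -0.476,  0.966]), 'torque': array([-0.005,  0.043,  0.018]), 'gripper_force': np.float64(0.0), 'finger_gap': np.float64(0.998)}
top vial_red [(array([522.4, 235.9,   0.7]), 0.55)]
top vial_yellow [(array([565.8,  74. ,   2.4]), 0.55)]
top vial_blue [(array([532.6, 176.1,   4.6]), 0.49), (array([612.9,  84. ,   4.4]), 0.2)]
top vial_green [(array([523.1, 236.5,   1.7]), 0.57), (array([552.3, 127.8,   4.2]), 0.52)]
top tag_red [(array([562.5, 244.2,  10.5]), 0.62)]
top tag_yellow [(array([610.9,  84.9,   5.1]), 0.63)]
top tag_blue [(array([578.2, 192. ,   9.6]), 0.42)]
top tag_green [(array([594.7, 143.6,   8.2]), 0.66)]
top white_rack [(array([543.3, 155.1,  -3.8]), 0.8)]
top grey_rack [(array([ 523.
[... 1305 characters left out ...]
ack [(array([ 5.249e+02, -1.541e+02, -5.000e-01]), 0.64)]
scene carton [(array([ 485.6, -438.8,    0.7]), 0.66), (array([592.1, 142.9,   8.2]), 0.56)]
scene sanitiser [(array([541.5, 406.4,  -1.9]), 0.58), (array([ 5.230e+02, -1.511e+02, -4.000e-01]), 0.43)]
{'fovy': 44.656108080809574, 'cx': 279.2051699730027, 'cy': 211.1965416339983, 'camera_from_world': array([[-8.54626918e-01,  5.19225183e-01, -4.24742295e-03,
         4.78241977e+02],
       [-4.47438314e-01, -7.32268393e-01,  5.13402333e-01,
         2.11982751e+02],
       [ 2.63461167e-01,  4.40667913e-01,  8.58137520e-01,
        -1.47098121e+03],
       [ 0.00000000e+00,  0.00000000e+00,  0.00000000e+00,
         1.00000000e+00]])}
```

```bash
cat >h.py <<'E'
import numpy as np,cv2
from bench import sensors,cams,nets
def world(c,u,v,z,info=None):
    i=info or cams.camera_info(c);f=210/np.tan(np.radians(i["fovy"]/2));T=np.linalg.inv(i["camera_from_world"])
    u=np.atleast_1d(u).astype(float);v=np.atleast_1d(v).astype(float)
    ray=np.c_[(u-i["cx"])/f,-(v-i["cy"])/f,-np.ones(len(u))]
    d=ray@T[:3,:3].T;o=T[:3,3]
    return o+d*((z-o[2])/d[:,2])[:,None]
def cloud(c,m,dep):
    i=cams.camera_info(c);f=210/np.tan(np.radians(i["fovy"]/2));T=np.linalg.inv(i["camera_from_world"])
    v,u=np.nonzero(m&(dep>0));z=dep[v,u]
    P=np.c_[(u-i["cx"])/f*z,-(v-i["cy"])/f*z,-z,np.ones(len(z))]@T.T
    return P[:,:3],u,v
E
python3 - <<'E'
from h import *
p=np.load("topp.npy");d=np.load("topd.npy")
for t in ["grey_rack","white_rack"]:
    o=nets.cut_out("top",t) or []
for c in ["top"]:
    p,d=cams.capture(c)
    hsv=cv2.cvtColor(p,cv2.COLOR_RGB2HSV)
    for t in ["white_rack","grey_rack"]:
        o=nets.cut_out(c,t)[0];m=o["region"]
        P,u,v=cloud(c,m,d)
        print(t,o["conf"],m.sum(),np.percentile(P[:,2],[5,50,95]).round(1))
        vv,uu=np.nonzero(m)
        W=world(c,uu,vv,14)[:,:2].astype(np.float32)
        R=cv2.minAreaRect(W);print(R, cv2.boxPoints(R).round(1).tolist())
    P,u,v=cloud(c,np.ones(d.shape,bool),d)
    k=(P[:,2]>60)&(P[:,2]<75)&(P[:,0]>400)&(P[:,0]<680)&(P[:,1]>0)&(P[:,1]<330)
    m=np.zeros(d.shape,np.uint8);m[v[k],u[k]]=1
    n,l,st,ce=cv2.connectedComponentsWithStats(m)
    for j in range(1,n):
        if st[j,4]>15: print(st[j],world(c,ce[j][0],ce[j][1],67).round(1),p[int(ce[j][1]),int(ce[j][0])])
cv2.imwrite("pics/top1.png",cv2.resize(p[60:330,40:540,::-1],(800,432)))
E
```

```text
white_rack 0.93 1551 [-0.4 10.1 29.7]
((551.745849609375, 171.35324096679688), (89.440185546875, 250.9643096923828), 15.840581893920898) [[474.5, 279.8999938964844], [543.0, 38.400001525878906], [629.0, 62.79999923706055], [560.5, 304.29998779296875]]
grey_rack 0.73 1552 [-1.2  6.4 22.8]
((519.1132202148438, -136.5125274658203), (62.33927917480469, 244.24041748046875), 21.508235931396484) [[445.29998779296875, -34.29999923706055], [534.9000244140625, -261.6000061035156], [592.9000244140625, -238.6999969482422], [503.29998779296875, -11.5]]
[249 199   9   8  55] [[564.   75.8  67. ]] [197 200  30]
[230 204   9   8  55] [[550.5 131.4  67. ]] [ 72 199  80]
[214 209   8  10  54] [[534.  179.6  67. ]] [ 65 109 204]
[195 215   8   9  54] [[518.8 236.3  67. ]] [198  61  51]
```

View pics/top1.png

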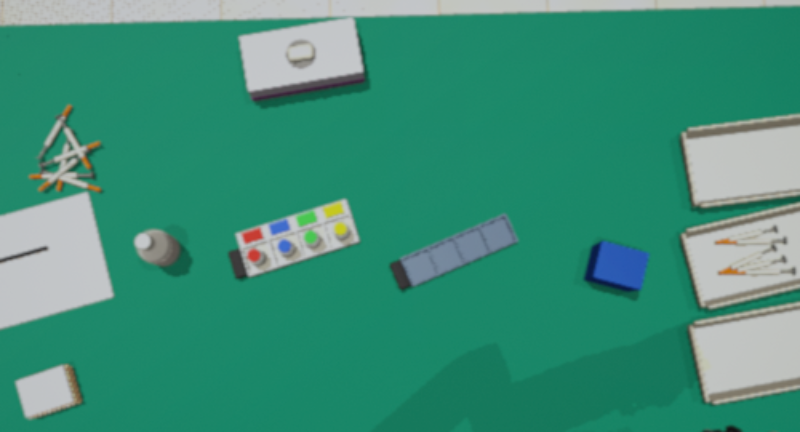

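```bash
cat >go.py <<'E'
# usage: plan(x,y,z,yaw): az (deg) to turn first, then dx,dy,dz (cm) in the turned tool frame; tilt fix too
from h import *
from scipy.spatial.transform import Rotation as Ro
def target(yaw,cur):  # tool y along +-rack x, z down
    best=None
    for k in (0,1):
        a=yaw+k*np.pi
        y=np.array([np.cos(a),np.sin(a),0]);z=np.array([0,0,-1.]);x=np.cross(y,z)
        T=Ro.from_matrix(np.c_[x,y,z])
        rv=(cur.inv()*T).as_rotvec()
        if best is None or np.linalg.norm(rv)<np.linalg.norm(best[1]): best=(T,rv)
    return best
def plan(p,yaw):
    s=sensors.observe();cur=Ro.from_rotvec(s["eef_rot"])
    T,rv=target(yaw,cur)
    print("turn deg",np.degrees(rv).round(2),"shift cm",(T.inv().apply(np.array(p)-s["ee_pos"])/10).round(2),"q",s["qpos"].round(2),"t",round(s["time"],2))
    print("tool axes of target in world\n",T.as_matrix().round(3))
E
python3 - <<'E'
from go import *
plan([523-60,-149,230],0.375)
print(sensors.observe()["eef_rot"], cams.camera_info("wrist"))
E
```

```text
turn deg [-0.    0.   89.13] shift cm [-19.17 -38.39  -2.93] q [-1.21  0.24  0.    1.34 -0.    1.57] t 1.55
tool axes of target in world
 [[ 0.366 -0.931  0.   ]
 [-0.931 -0.366 -0.   ]
 [ 0.     0.    -1.   ]]
[-3.09080448e+00 -5.62139223e-01  2.95005875e-05] {'fovy': 65.70646984690485, 'cx': 279.67251966281174, 'cy': 207.34481599026495, 'camera_from_world': array([[ 3.53484016e-01, -9.35440556e-01, -1.27031902e-04,
        -5.01138584e+02],
       [ 8.88904428e-01,  3.35941249e-01, -3.11436021e-01,
         4.13414777e+01],
       [ 2.91372560e-01,  1.09974736e-01,  9.50267114e-01,
        -3.78629947e+02],
       [ 0.00000000e+00,  0.00000000e+00,  0.00000000e+00,
         1.00000000e+00]])}
```

```bash
python3 -m inch '[{"dx":5.5,"dy":-1.7},{"dx":5.5,"dy":-1.7},{"dx":5.5,"dy":-1.7},{"dx":5.5,"dy":-1.7},{"dx":5.5,"dy":-1.7},{"dx":5.5,"dy":-1.7},{"dx":5.5,"dy":-1.7},{"dx":5.5,"dy":-1.7},{"az":-10.1},{"az":-10.1},{"az":-10.1},{"az":-10.1},{"az":-10.1},{"az":-10.1},{"az":-10.1},{"az":-10.1},{"az":-10.1},{}]'
python3 - <<'E'
from go import *
plan([538,-186,200],0.375)
p,d=cams.capture("wrist");np.save("w1p.npy",p);np.save("w1d.npy",d);np.save("w1T.npy",cams.camera_info("wrist")["camera_from_world"])
cv2.imwrite("pics/w1.png",p[:,:,::-1])
for o in nets.tip_of("wrist","grey_rack")[:2]:print(o)
E
```

```text
turn deg [-0.    0.   89.13] shift cm [-12.98 -44.01   0.07] q [-1.21  0.24  0.    1.34 -0.    1.57] t 1.55
tool axes of target in world
 [[ 0.366 -0.931  0.   ]
 [-0.931 -0.366 -0.   ]
 [ 0.     0.    -1.   ]]validation failed for argument at $[0]...
```

View pics/w1.png

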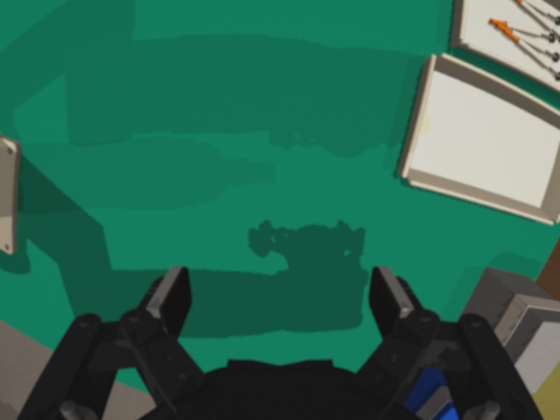

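The wrist picture is from the start pose, because the move was refused. It shows the fingers near (180,290) and (385,290), trays at the right and no racks. The rows probably need every key, so I'll send them in full.

```bash
python3 -m inch '[{"fingers":8.5,"dx":5.5,"dy":-1.7,"dz":0,"ax":0,"ay":0,"az":0},{"fingers":8.5,"dx":5.5,"dy":-1.7,"dz":0,"ax":0,"ay":0,"az":0},{"fingers":8.5,"dx":5.5,"dy":-1.7,"dz":0,"ax":0,"ay":0,"az":0},{"fingers":8.5,"dx":5.5,"dy":-1.7,"dz":0,"ax":0,"ay":0,"az":0},{"fingers":8.5,"dx":5.5,"dy":-1.7,"dz":0,"ax":0,"ay":0,"az":0},{"fingers":8.5,"dx":5.5,"dy":-1.7,"dz":0,"ax":0,"ay":0,"az":0},{"fingers":8.5,"dx":5.5,"dy":-1.7,"dz":0,"ax":0,"ay":0,"az":0},{"fingers":8.5,"dx":5.5,"dy":-1.7,"dz":0,"ax":0,"ay":0,"az":0},{"fingers":8.5,"dx":0,"dy":0,"dz":0,"ax":0,"ay":0,"az":-10.1},{"fingers":8.5,"dx":0,"dy":0,"dz":0,"ax":0,"ay":0,"az":-10.1},{"fingers":8.5,"dx":0,"dy":0,"dz":0,"ax":0,"ay":0,"az":-10.1},{"fingers":8.5,"dx":0,"dy":0,"dz":0,"ax":0,"ay":0,"az":-10.1},{"fingers":8.5,"dx":0,"dy":0,"dz":0,"ax":0,"ay":0,"az":-10.1},{"fingers":8.5,"dx":0,"dy":0,"dz":0,"ax":0,"ay":0,"az":-10.1},{"fingers":8.5,"dx":0,"dy":0,"dz":0,"ax":0,"ay":0,"az":-10.1},{"fingers":8.5,"dx":0,"dy":0,"dz":0,"ax":0,"ay":0,"az":-10.1},{"fingers":8.5,"dx":0,"dy":0,"dz":0,"ax":0,"ay":0,"az":-10.1},{"fingers":8.5,"dx":0,"dy":0,"dz":0,"ax":0,"ay":0,"az":0}]'
python3 - <<'E'
from go import *
plan([538,-186,200],0.375)
T=cams.camera_info("wrist")["camera_from_world"]
p,d=cams.capture("wrist");np.save("w1p.npy",p);np.save("w1d.npy",d);np.save("w1T.npy",T)
cv2.imwrite("pics/w2.png",p[:,:,::-1])
for o in nets.tip_of("wrist","grey_rack")[:2]:print(o)
E
```

```text
time: 3.9
ee_pos: [540.0, -185.8, 200.6]
eef_rot: [-1.77, -2.595, 0.0]
wrist_force: [-0.3, 0.1, 0.1]
finger_gap: 0.997
gripper_force: 0.0
turn deg [-0.   -0.   -0.09] shift cm [ 0.05 -0.19  0.06] q [-0.33  0.38  0.2   1.39  0.    0.87] t 3.9
tool axes of target in world
 [[-0.366  0.931  0.   ]
 [ 0.931  0.366  0.   ]
 [ 0.     0.    -1.   ]]
{'centre': [525.2, -150.6, 1.5], 'conf': 0.69}
```

View pics/w2.png

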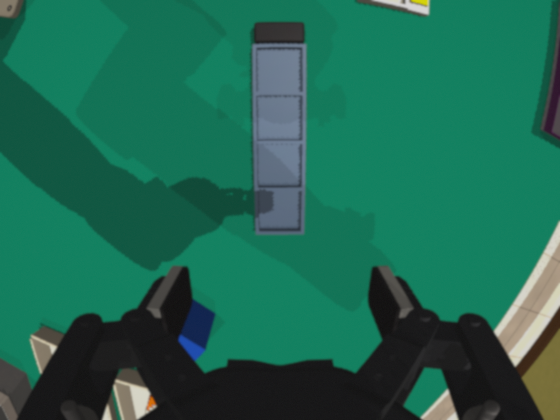

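The grey rack stands almost straight in the picture: its body spans (254,43) to (304,235), with the black handle at the top from (254,22) to (304,42). Next I'll fit it on the plane z=14.

```bash
cat >>h.py <<'E'
def wworld(T,u,v,z):
    i=cams.camera_info("wrist");f=210/np.tan(np.radians(i["fovy"]/2));Ti=np.linalg.inv(T)
    a=np.atleast_1d(u)-i["cx"];b=np.atleast_1d(v)-i["cy"];r=np.hypot(a,b)+1e-9;th=r/f
    d=np.c_[np.sin(th)*a/r,-np.sin(th)*b/r,-np.cos(th)]@Ti[:3,:3].T;o=Ti[:3,3]
    return o+d*((z-o[2])/d[:,2])[:,None]
E
python3 - <<'E'
from h import *
p=np.load("w1p.npy");d=np.load("w1d.npy");T=np.load("w1T.npy")
hsv=cv2.cvtColor(p,cv2.COLOR_RGB2HSV).astype(int)
m=(hsv[...,0]>98)&(hsv[...,0]<125)&(hsv[...,2]>60)&(hsv[...,1]<150)
m=m.astype(np.uint8);m[:30]=0;m[250:]=0
n,l,st,ce=cv2.connectedComponentsWithStats(m,connectivity=8);j=1+np.argmax(st[1:,4]);print(st[j])
v,u=np.nonzero(l==j);W=wworld(T,u,v,14)[:,:2].astype(np.float32)
# trim outliers: fit rect through robust quantiles in the rack frame
for yaw in np.arange(.35,.41,.01):
    e=np.array([[np.cos(yaw),np.sin(yaw)],[-np.sin(yaw),np.cos(yaw)]]);q=W@e.T
    lo=np.percentile(q,.3,axis=0);hi=np.percentile(q,99.7,axis=0)
    print(round(yaw,3),(hi-lo).round(1),((lo+hi)/2@e).round(1))
print(cv2.minAreaRect(W))
s=W; 
print("corners",wworld(T,np.array([253,305,255.5,304.5]),np.array([43,43,235,235]),14).round(1))
# depth at a pocket
print("depth pocket centre",d[72,279],d[165,279])
E
```

```text
[ 253   43   53  191 9678]
0.35 [ 59.5 217.4] [ 524.7 -150.4]
0.36 [ 58.  217.3] [ 524.6 -150.3]
0.37 [ 56.7 217.1] [ 524.6 -150.1]
0.38 [ 56.5 217.1] [ 524.8 -150. ]
0.39 [ 57.4 217.3] [ 524.9 -150.2]
0.4 [ 58.5 217.4] [ 525.  -150.3]
((524.7388916015625, -150.45867919921875), (56.8335075378418, 218.55694580078125), 21.555192947387695)
corners [[ 458.7  -59.    14. ]
 [ 510.9  -38.5   14. ]
 [ 539.5 -264.9   14. ]
 [ 594.2 -243.4   14. ]]
depth pocket centre 339.58466 371.73093
```

```bash
python3 -m inch '[{"fingers":6.5,"dx":4.6,"dy":2.1,"dz":0,"ax":0,"ay":0,"az":0},{"fingers":6.5,"dx":4.6,"dy":2.1,"dz":0,"ax":0,"ay":0,"az":0},{"fingers":6.5,"dx":4.6,"dy":2.1,"dz":0,"ax":0,"ay":0,"az":0},{"fingers":6.5,"dx":4.6,"dy":2.1,"dz":0,"ax":0,"ay":0,"az":0},{"fingers":6.5,"dx":4.6,"dy":2.1,"dz":0,"ax":0,"ay":0,"az":0},{"fingers":6.5,"dx":4.6,"dy":2.1,"dz":0,"ax":0,"ay":0,"az":0},{"fingers":6.5,"dx":0,"dy":0,"dz":0,"ax":0,"ay":0,"az":6.1},{"fingers":6.5,"dx":0,"dy":0,"dz":0,"ax":0,"ay":0,"az":0},{"fingers":6.5,"dx":0,"dy":0,"dz":0,"ax":0,"ay":0,"az":0}]' 40
python3 - <<'E'
from go import *
T=cams.camera_info("wrist")["camera_from_world"]
p,d=cams.capture("wrist");np.save("w2p.npy",p);np.save("w2T.npy",T)
cv2.imwrite("pics/w3.png",p[:,:,::-1])
hsv=cv2.cvtColor(p,cv2.COLOR_RGB2HSV).astype(int)
for n,(a,b) in dict(red=(-1,8),yellow=(25,35),blue=(100,115),green=(55,68)).items():
    m=((hsv[...,0]>=a)&(hsv[...,0]<=b)&(hsv[...,1]>120)&(hsv[...,2]>120)).astype(np.uint8);m[260:]=0
    k,l,st,ce=cv2.connectedComponentsWithStats(m)
    for j in range(1,k):
        if 60<st[j,4]<3000:print(n,st[j],wworld(T,*ce[j],67).round(1)[0,:2],wworld(T,*ce[j],14).round(1)[0,:2])
    print([ (np.round(o["centre"],1),round(o["conf"],2)) for o in nets.tip_of("wrist","vial_"+n)[:1]])
E
```

```text
time: 5.12
ee_pos: [556.0, 116.7, 200.7]
eef_rot: [-1.904, -2.499, 0.0]
wrist_force: [0.8, 1.3, 0.0]
finger_gap: 0.762
gripper_force: 0.0
red [264  48  25  25 507] [520.2 232. ] [517.7 238.8]
red [307  53  20  33 646] [558.3 234.5] [562.5 241.7]
[(array([522.3, 232.9,   5.2]), 0.56)]
yellow [307 195  19  30 532] [596.4 103.9] [607.2  88.5]
yellow [267 221  22  20 170] [570.2  69.5] [576.4  48.2]
[(array([ 5.665e+02,  7.760e+01, -1.000e-01]), 0.92)]
blue [308 101  19  33 609] [571.3 190.8] [577.6 190.4]
blue [265 110  24  24 468] [536.1 176.2] [536.3 173.4]
[(array([537.2, 175.3,   3.4]), 0.61)]
green [308 149  18  32 574] [583.8 147.1] [592.3 139.2]
green [267 162  24  24 456] [551.2 128.3] [554.1 117.2]
[(array([553.6, 126.1,   9.8]), 0.79)]
```

View pics/w3.png

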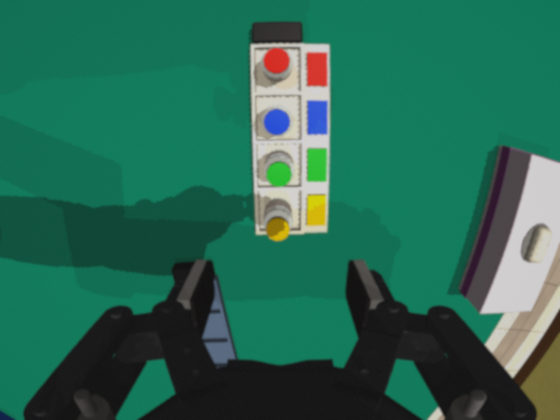

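The wrist view shows, from the handle down, red (277,62), blue (277,122), green (279,174) and yellow (278,230), each beside its own tag. I'll take yellow first.

```bash
python3 -m inch '[{"fingers":6.5,"dx":-4.1,"dy":-0.2,"dz":0,"ax":0,"ay":0,"az":0},{"fingers":6.5,"dx":0,"dy":0,"dz":5,"ax":0,"ay":0,"az":0},{"fingers":6.5,"dx":0,"dy":0,"dz":5,"ax":0,"ay":0,"az":0},{"fingers":6.5,"dx":0,"dy":0,"dz":3,"ax":0,"ay":0,"az":0},{"fingers":6.5,"dx":0,"dy":0,"dz":3,"ax":0,"ay":0,"az":0},{"fingers":6.5,"dx":0,"dy":0,"dz":2.1,"ax":0,"ay":0,"az":0},{"fingers":6.5,"dx":0,"dy":0,"dz":0,"ax":0,"ay":0,"az":0},{"fingers":6.5,"dx":0,"dy":0,"dz":0,"ax":0,"ay":0,"az":0}]' 30
python3 - <<'E'
from go import *
T=cams.camera_info("wrist")["camera_from_world"]
p,d=cams.capture("wrist")
cv2.imwrite("pics/w4.png",p[:,:,::-1])
E
```

```text
time: 6.38
ee_pos: [565.8, 77.1, 20.6]
eef_rot: [1.903, 2.498, 0.002]
wrist_force: [-0.2, 0.2, 0.2]
finger_gap: 0.764
gripper_force: 0.0
```

View pics/w4.png

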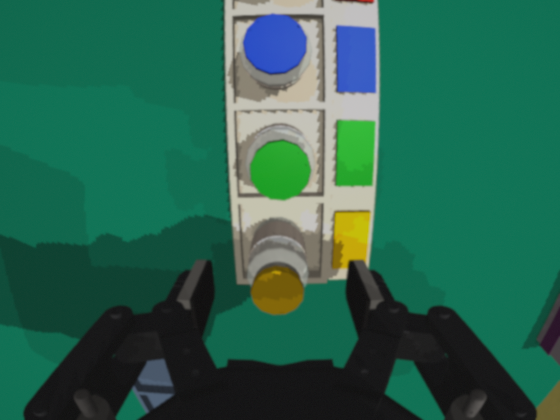

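The yellow vial (cap at 278,291) stands between the fingers. I'll close and lift.

```bash
python3 -m inch '[{"fingers":2,"dx":0,"dy":0,"dz":0,"ax":0,"ay":0,"az":0},{"fingers":2,"dx":0,"dy":0,"dz":0,"ax":0,"ay":0,"az":0},{"fingers":2,"dx":0,"dy":0,"dz":0,"ax":0,"ay":0,"az":0},{"fingers":2,"dx":0,"dy":0,"dz":0,"ax":0,"ay":0,"az":0},{"fingers":2,"dx":0,"dy":0,"dz":0,"ax":0,"ay":0,"az":0},{"fingers":2,"dx":0,"dy":0,"dz":0,"ax":0,"ay":0,"az":0},{"fingers":2,"dx":0,"dy":0,"dz":-1,"ax":0,"ay":0,"az":0},{"fingers":2,"dx":0,"dy":0,"dz":-2,"ax":0,"ay":0,"az":0},{"fingers":2,"dx":0,"dy":0,"dz":-3,"ax":0,"ay":0,"az":0},{"fingers":2,"dx":0,"dy":0,"dz":-2.5,"ax":0,"ay":0,"az":0},{"fingers":2,"dx":0,"dy":0,"dz":0,"ax":0,"ay":0,"az":0}]' 30
python3 - <<'E'
from go import *
T=cams.camera_info("wrist")["camera_from_world"]
p,d=cams.capture("wrist")
cv2.imwrite("pics/w5.png",p[:,:,::-1])
y=.376;O=np.array([524.7,-150.2]);ax=np.array([-np.sin(y),np.cos(y)])
for g in (81,27,-27,-81): print(g,(O+g*ax).round(1))
plan([*(O+81*ax),105],y)
E
```

```text
time: 7.8
ee_pos: [567.2, 77.5, 107.4]
eef_rot: [1.901, 2.496, 0.007]
wrist_force: [-0.1, -0.6, -0.7]
finger_gap: 0.277
gripper_force: 28.6
81 [495.  -74.9]
27 [ 514.8 -125.1]
-27 [ 534.6 -175.3]
-81 [ 554.4 -225.5]
turn deg [ 0.15  0.03 -6.12] shift cm [-11.55 -12.18   0.06] q [0.14 0.43 0.03 1.16 0.   1.44] t 7.85
tool axes of target in world
 [[-0.367  0.93   0.   ]
 [ 0.93   0.367  0.   ]
 [ 0.     0.    -1.   ]]
```

View pics/w5.png

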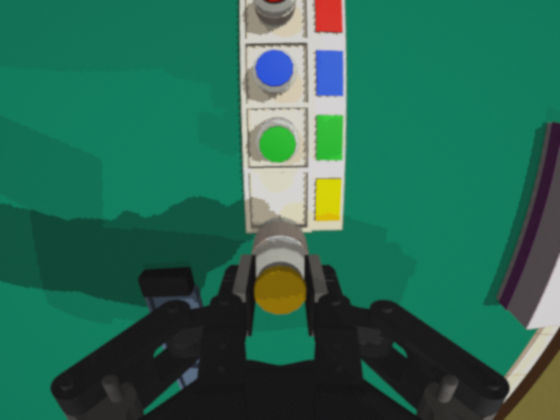

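The yellow vial is held upright between the pads, with its cap at (279,290). I'll carry it over the pocket and check its height there.

```bash
python3 -m inch '[{"fingers":2,"dx":0,"dy":0,"dz":0,"ax":0,"ay":0,"az":-3},{"fingers":2,"dx":0,"dy":0,"dz":0,"ax":0,"ay":0,"az":-3.1},{"fingers":2,"dx":-1.2,"dy":-1.2,"dz":0,"ax":0,"ay":0,"az":0},{"fingers":2,"dx":-2.5,"dy":-2.6,"dz":0,"ax":0,"ay":0,"az":0},{"fingers":2,"dx":-2.5,"dy":-2.6,"dz":0,"ax":0,"ay":0,"az":0},{"fingers":2,"dx":-2.5,"dy":-2.6,"dz":0,"ax":0,"ay":0,"az":0},{"fingers":2,"dx":-1.8,"dy":-2.0,"dz":0,"ax":0,"ay":0,"az":0},{"fingers":2,"dx":-1,"dy":-1.1,"dz":0,"ax":0,"ay":0,"az":0},{"fingers":2,"dx":0,"dy":0,"dz":0,"ax":0,"ay":0,"az":0},{"fingers":2,"dx":0,"dy":0,"dz":0,"ax":0,"ay":0,"az":0}]' 30
python3 - <<'E'
from go import *
plan([495,-74.9,21],.376)
i=cams.camera_info("wrist");T=i["camera_from_world"];s=sensors.observe()
p,d=cams.capture("wrist");f=210/np.tan(np.radians(i["fovy"]/2))
hsv=cv2.cvtColor(p,cv2.COLOR_RGB2HSV).astype(int)
m=(hsv[...,0]>=20)&(hsv[...,0]<=35)&(hsv[...,1]>100)&(hsv[...,2]>60);m[:255]=0;m[330:]=0;m[:,:240]=0;m[:,320:]=0
v,u=np.nonzero(m);z=d[v,u];a=u-i["cx"];b=v-i["cy"];r=np.hypot(a,b);th=r/f
P=np.c_[np.tan(th)*a/r*z,-np.tan(th)*b/r*z,-z,np.ones(len(z))]@np.linalg.inv(T).T
ok=z>0;P=P[ok];print(m.sum(),"cap z pct",np.percentile(P[:,2],[5,25,50,75,95]).round(1),"xy",np.median(P[:,:2],axis=0).round(1),s["ee_pos"].round(1))
top=P[P[:,2]>np.percentile(P[:,2],40)];print(np.linalg.lstsq(np.c_[top[:,:2]-top[:,:2].mean(0),np.ones(len(top))],top[:,2],rcond=None)[0])
cv2.imwrite("pics/w6.png",cv2.resize(p[170:420,140:420,::-1],(784,700))[:600])
E
```

```text
time: 9.1
ee_pos: [494.9, -73.8, 104.6]
eef_rot: [-1.767, -2.597, -0.001]
wrist_force: [0.5, -0.9, -0.2]
finger_gap: 0.278
gripper_force: 28.6
turn deg [ 0.02 -0.02 -0.01] shift cm [-0.11 -0.03  8.36] q [-0.15  0.31 -0.17  1.1   0.    1.05] t 9.1
tool axes of target in world
 [[-0.367  0.93   0.   ]
 [ 0.93   0.367  0.   ]
 [ 0.     0.    -1.   ]]
2049 cap z pct [145.9 148.5 149.  149.4 150. ] xy [495.4 -76.4] [494.9 -73.8 104.6]
[1.01934753e-02 6.22902053e-03 1.49423823e+02]
```

View pics/w6.png

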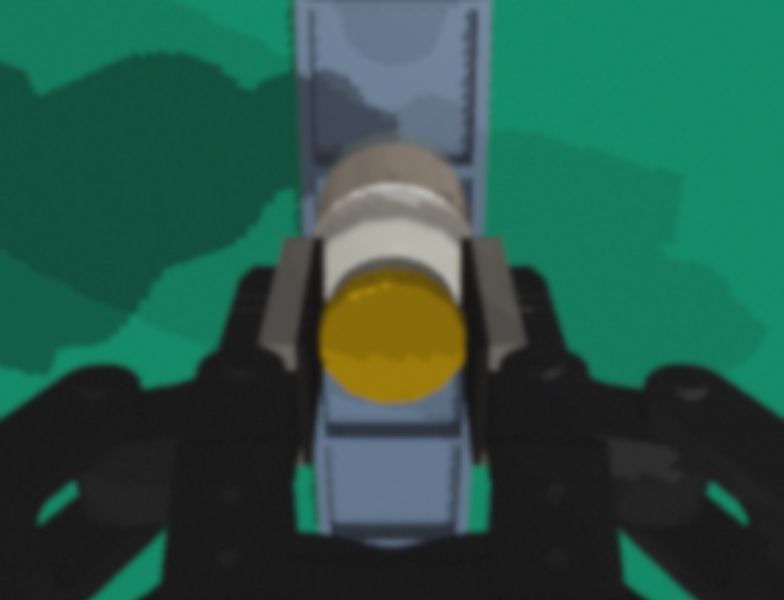

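The yellow vial is held level over the end pocket next to the grey handle, with its underside about 17 mm below the TCP. I'll lower it with the last millimetres slow.

```bash
python3 -m inch '[{"fingers":2,"dx":0,"dy":0,"dz":2,"ax":0,"ay":0,"az":0},{"fingers":2,"dx":0,"dy":0,"dz":3,"ax":0,"ay":0,"az":0},{"fingers":2,"dx":0,"dy":0,"dz":2,"ax":0,"ay":0,"az":0},{"fingers":2,"dx":0,"dy":0,"dz":0.7,"ax":0,"ay":0,"az":0},{"fingers":2,"dx":0,"dy":0,"dz":0.3,"ax":0,"ay":0,"az":0},{"fingers":2,"dx":0,"dy":0,"dz":0.2,"ax":0,"ay":0,"az":0},{"fingers":2,"dx":0,"dy":0,"dz":0,"ax":0,"ay":0,"az":0},{"fingers":2,"dx":0,"dy":0,"dz":0,"ax":0,"ay":0,"az":0}]' 30
```

```text
time: 10.15
ee_pos: [495.0, -74.3, 23.2]
eef_rot: [1.767, 2.596, 0.001]
wrist_force: [-0.3, -0.1, -1.0]
finger_gap: 0.277
gripper_force: 28.7
```

```bash
python3 -m inch '[{"fingers":2,"dx":0,"dy":0,"dz":0.1,"ax":0,"ay":0,"az":0},{"fingers":2,"dx":0,"dy":0,"dz":0.1,"ax":0,"ay":0,"az":0},{"fingers":2,"dx":0,"dy":0,"dz":0,"ax":0,"ay":0,"az":0},{"fingers":2,"dx":0,"dy":0,"dz":0,"ax":0,"ay":0,"az":0}]' 30
```

```text
time: 10.65
ee_pos: [494.8, -74.3, 21.1]
eef_rot: [1.767, 2.597, 0.0]
wrist_force: [-0.8, 0.8, 5.0]
finger_gap: 0.277
gripper_force: 30.0
```

```bash
python3 -m inch '[{"fingers":3,"dx":0,"dy":0,"dz":0,"ax":0,"ay":0,"az":0},{"fingers":4,"dx":0,"dy":0,"dz":0,"ax":0,"ay":0,"az":0},{"fingers":6.5,"dx":0,"dy":0,"dz":0,"ax":0,"ay":0,"az":0},{"fingers":6.5,"dx":0,"dy":0,"dz":0,"ax":0,"ay":0,"az":0},{"fingers":6.5,"dx":0,"dy":0,"dz":0,"ax":0,"ay":0,"az":0},{"fingers":6.5,"dx":0,"dy":0,"dz":-3,"ax":0,"ay":0,"az":0},{"fingers":6.5,"dx":0,"dy":0,"dz":-5.4,"ax":0,"ay":0,"az":0},{"fingers":6.5,"dx":4.2,"dy":3.2,"dz":0,"ax":0,"ay":0,"az":0},{"fingers":6.5,"dx":4.2,"dy":3.2,"dz":0,"ax":0,"ay":0,"az":0},{"fingers":6.5,"dx":4.2,"dy":3.2,"dz":0,"ax":0,"ay":0,"az":0},{"fingers":6.5,"dx":4.2,"dy":3.1,"dz":0,"ax":0,"ay":0,"az":0},{"fingers":6.5,"dx":0,"dy":0,"dz":0,"ax":0,"ay":0,"az":5.7},{"fingers":6.5,"dx":0,"dy":0,"dz":0,"ax":0,"ay":0,"az":0},{"fingers":6.5,"dx":0,"dy":0,"dz":0,"ax":0,"ay":0,"az":0}]' 30
cat >cap.py <<'E'
from go import *
import sys
H=dict(red=(-1,8),yellow=(20,35),blue=(100,118),green=(52,68))
def cap(n):
    i=cams.camera_info("wrist");T=i["camera_from_world"];s=sensors.observe()
    p,d=cams.capture("wrist");f=210/np.tan(np.radians(i["fovy"]/2));a,b=H[n]
    hsv=cv2.cvtColor(p,cv2.COLOR_RGB2HSV).astype(int)
    m=(hsv[...,0]>=a)&(hsv[...,0]<=b)&(hsv[...,1]>100)&(hsv[...,2]>60)&(d>0)
    v,u=np.nonzero(m);z=d[v,u];a=u-i["cx"];b=v-i["cy"];r=np.hypot(a,b)+1e-9;th=r/f
    P=(np.c_[np.tan(th)*a/r*z,-np.tan(th)*b/r*z,-z,np.ones(len(z))]@np.linalg.inv(T).T)[:,:3]
    k=(np.hypot(*(P[:,:2]-s["ee_pos"][:2]).T)<26)&(P[:,2]>50);P=P[k]
    if len(P)>50:
        zt=np.percentile(P[:,2],60);t=P[abs(P[:,2]-zt)<2.5];c=(np.percentile(t,3,axis=0)+np.percentile(t,97,axis=0))/2
        print(n,len(P),"cap top z",zt.round(1),"centre",c[:2].round(1))
    else: print("no cap",len(P))
    return p,P
E
python3 - <<'E'
from cap import *
plan([551.2,128.6,20.6],.28)
p,_=cap("green");cv2.imwrite("pics/w7.png",p[:,:,::-1])
E
```

```text
time: 12.4
ee_pos: [550.9, 128.1, 104.6]
eef_rot: [-1.894, -2.506, 0.001]
wrist_force: [0.5, -0.5, 0.2]
finger_gap: 0.76
gripper_force: 0.0
turn deg [-0.03  0.   -0.19] shift cm [0.04 0.05 8.4 ] q [ 0.23  0.43  0.01  1.16 -0.    1.52] t 12.4
tool axes of target in world
 [[-0.276  0.961  0.   ]
 [ 0.961  0.276  0.   ]
 [ 0.     0.    -1.   ]]
green 921 cap top z 65.8 centre [551.2 128.1]
```

View pics/w7.png

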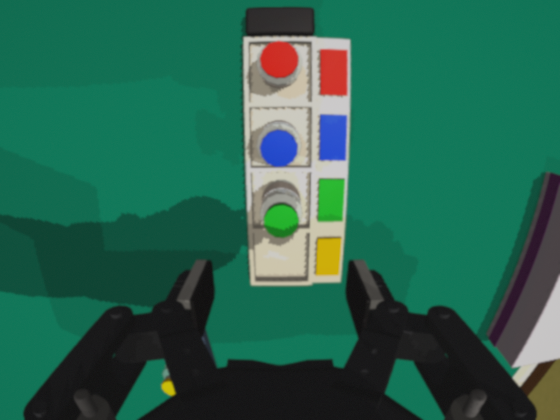

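The green cap (281,220) lies directly under the TCP by depth. The yellow vial stands in the grey rack at the lower left. I'll grasp green the same way.

```bash
python3 -m inch '[{"fingers":6.5,"dx":0,"dy":0,"dz":4,"ax":0,"ay":0,"az":0},{"fingers":6.5,"dx":0,"dy":0,"dz":3,"ax":0,"ay":0,"az":0},{"fingers":6.5,"dx":0,"dy":0,"dz":1.4,"ax":0,"ay":0,"az":0},{"fingers":6.5,"dx":0,"dy":0,"dz":0,"ax":0,"ay":0,"az":0},{"fingers":2,"dx":0,"dy":0,"dz":0,"ax":0,"ay":0,"az":0},{"fingers":2,"dx":0,"dy":0,"dz":0,"ax":0,"ay":0,"az":0},{"fingers":2,"dx":0,"dy":0,"dz":0,"ax":0,"ay":0,"az":0},{"fingers":2,"dx":0,"dy":0,"dz":0,"ax":0,"ay":0,"az":0},{"fingers":2,"dx":0,"dy":0,"dz":0,"ax":0,"ay":0,"az":0},{"fingers":2,"dx":0,"dy":0,"dz":0,"ax":0,"ay":0,"az":0},{"fingers":2,"dx":0,"dy":0,"dz":-1,"ax":0,"ay":0,"az":0},{"fingers":2,"dx":0,"dy":0,"dz":-2.5,"ax":0,"ay":0,"az":0},{"fingers":2,"dx":0,"dy":0,"dz":-3,"ax":0,"ay":0,"az":0},{"fingers":2,"dx":0,"dy":0,"dz":-2.5,"ax":0,"ay":0,"az":0},{"fingers":2,"dx":0,"dy":0,"dz":0,"ax":0,"ay":0,"az":0},{"fingers":2,"dx":0,"dy":0,"dz":0,"ax":0,"ay":0,"az":0}]' 30
python3 - <<'E'
from cap import *
plan([514.8,-125.1,105],.376)
cap("green")
E
```

```text
time: 14.45
ee_pos: [550.4, 128.5, 109.8]
eef_rot: [-1.894, -2.505, 0.002]
wrist_force: [-0.2, 0.7, -0.8]
finger_gap: 0.274
gripper_force: 28.4
turn deg [-0.08 -0.01 -5.73] shift cm [-22.28 -12.63   0.48] q [0.23 0.42 0.02 1.17 0.   1.52] t 14.45
tool axes of target in world
 [[-0.367  0.93   0.   ]
 [ 0.93   0.367  0.   ]
 [ 0.     0.    -1.   ]]
green 1957 cap top z 153.4 centre [550.1 128.5]
```

```bash
python3 -m inch '[{"fingers":2,"dx":0,"dy":0,"dz":0,"ax":0,"ay":0,"az":-2.8},{"fingers":2,"dx":0,"dy":0,"dz":0,"ax":0,"ay":0,"az":-2.9},{"fingers":2,"dx":-1.5,"dy":-0.8,"dz":0,"ax":0,"ay":0,"az":0},{"fingers":2,"dx":-3,"dy":-1.7,"dz":0,"ax":0,"ay":0,"az":0},{"fingers":2,"dx":-4,"dy":-2.3,"dz":0,"ax":0,"ay":0,"az":0},{"fingers":2,"dx":-4,"dy":-2.3,"dz":0,"ax":0,"ay":0,"az":0},{"fingers":2,"dx":-4,"dy":-2.3,"dz":0,"ax":0,"ay":0,"az":0},{"fingers":2,"dx":-3,"dy":-1.7,"dz":0,"ax":0,"ay":0,"az":0},{"fingers":2,"dx":-1.9,"dy":-1,"dz":0,"ax":0,"ay":0,"az":0},{"fingers":2,"dx":-0.9,"dy":-0.5,"dz":0,"ax":0,"ay":0,"az":0},{"fingers":2,"dx":0,"dy":0,"dz":0,"ax":0,"ay":0,"az":0},{"fingers":2,"dx":0,"dy":0,"dz":0,"ax":0,"ay":0,"az":0}]' 30
python3 - <<'E'
from cap import *
plan([514.8,-125.1,23],.376)
cap("green")
E
```

```text
time: 16.0
ee_pos: [515.6, -124.4, 110.5]
eef_rot: [-1.767, -2.597, -0.0]
wrist_force: [0.3, 0.3, -0.8]
finger_gap: 0.27
gripper_force: 28.4
turn deg [-0.01 -0.03  0.01] shift cm [-0.04 -0.1   8.75] q [-0.24  0.36 -0.08  1.14  0.    0.96] t 16.0
tool axes of target in world
 [[-0.367  0.93   0.   ]
 [ 0.93   0.367  0.   ]
 [ 0.     0.    -1.   ]]
green 1965 cap top z 154.1 centre [ 515.2 -124.5]
```

```bash
python3 -m inch '[{"fingers":2,"dx":0,"dy":0,"dz":2,"ax":0,"ay":0,"az":0},{"fingers":2,"dx":0,"dy":0,"dz":3,"ax":0,"ay":0,"az":0},{"fingers":2,"dx":0,"dy":0,"dz":2.3,"ax":0,"ay":0,"az":0},{"fingers":2,"dx":0,"dy":-0.1,"dz":0.7,"ax":0,"ay":0,"az":0},{"fingers":2,"dx":0,"dy":0,"dz":0.4,"ax":0,"ay":0,"az":0},{"fingers":2,"dx":0,"dy":0,"dz":0.2,"ax":0,"ay":0,"az":0},{"fingers":2,"dx":0,"dy":0,"dz":0,"ax":0,"ay":0,"az":0},{"fingers":2,"dx":0,"dy":0,"dz":0.1,"ax":0,"ay":0,"az":0},{"fingers":2,"dx":0,"dy":0,"dz":0,"ax":0,"ay":0,"az":0},{"fingers":2,"dx":0,"dy":0,"dz":0,"ax":0,"ay":0,"az":0}]' 30
```

```text
time: 17.3
ee_pos: [514.8, -125.4, 23.8]
eef_rot: [1.768, 2.597, 0.0]
wrist_force: [0.3, -0.2, -0.6]
finger_gap: 0.273
gripper_force: 28.4
```

```bash
python3 -m inch '[{"fingers":2,"dx":0,"dy":0,"dz":0.1,"ax":0,"ay":0,"az":0},{"fingers":2,"dx":0,"dy":0,"dz":0.1,"ax":0,"ay":0,"az":0},{"fingers":2,"dx":0,"dy":0,"dz":0,"ax":0,"ay":0,"az":0},{"fingers":2,"dx":0,"dy":0,"dz":0,"ax":0,"ay":0,"az":0}]' 30
```

```text
time: 17.8
ee_pos: [514.9, -125.5, 22.2]
eef_rot: [1.768, 2.596, 0.0]
wrist_force: [-1.0, -0.4, 5.2]
finger_gap: 0.271
gripper_force: 29.4
```

```bash
python3 -m inch '[{"fingers":3,"dx":0,"dy":0,"dz":0,"ax":0,"ay":0,"az":0},{"fingers":4,"dx":0,"dy":0,"dz":0,"ax":0,"ay":0,"az":0},{"fingers":6.5,"dx":0,"dy":0,"dz":0,"ax":0,"ay":0,"az":0},{"fingers":6.5,"dx":0,"dy":0,"dz":0,"ax":0,"ay":0,"az":0},{"fingers":6.5,"dx":0,"dy":0,"dz":0,"ax":0,"ay":0,"az":0},{"fingers":6.5,"dx":0,"dy":0,"dz":-3,"ax":0,"ay":0,"az":0},{"fingers":6.5,"dx":0,"dy":0,"dz":-5.4,"ax":0,"ay":0,"az":0},{"fingers":6.5,"dx":5.5,"dy":2.6,"dz":0,"ax":0,"ay":0,"az":0},{"fingers":6.5,"dx":5.5,"dy":2.6,"dz":0,"ax":0,"ay":0,"az":0},{"fingers":6.5,"dx":5.5,"dy":2.6,"dz":0,"ax":0,"ay":0,"az":0},{"fingers":6.5,"dx":5.5,"dy":2.6,"dz":0,"ax":0,"ay":0,"az":0},{"fingers":6.5,"dx":5.4,"dy":2.6,"dz":0,"ax":0,"ay":0,"az":0},{"fingers":6.5,"dx":0,"dy":0,"dz":0,"ax":0,"ay":0,"az":5.5},{"fingers":6.5,"dx":0,"dy":0,"dz":0,"ax":0,"ay":0,"az":0},{"fingers":6.5,"dx":0,"dy":0,"dz":0,"ax":0,"ay":0,"az":0}]' 30
python3 - <<'E'
from cap import *
plan([535.8,177,20.6],.28)
cap("blue")
E
```

```text
time: 19.68
ee_pos: [535.1, 176.6, 105.6]
eef_rot: [-1.89, -2.509, 0.001]
wrist_force: [0.2, -0.8, -0.0]
finger_gap: 0.756
gripper_force: 0.0
turn deg [-0.02  0.   -0.01] shift cm [0.02 0.08 8.5 ] q [ 0.32  0.42  0.01  1.16 -0.    1.61] t 19.68
tool axes of target in world
 [[-0.276  0.961  0.   ]
 [ 0.961  0.276  0.   ]
 [ 0.     0.    -1.   ]]
blue 906 cap top z 65.8 centre [535.6 176.7]
```

```bash
python3 -m inch '[{"fingers":6.5,"dx":0,"dy":0,"dz":4,"ax":0,"ay":0,"az":0},{"fingers":6.5,"dx":0,"dy":0,"dz":3,"ax":0,"ay":0,"az":0},{"fingers":6.5,"dx":0,"dy":0,"dz":1.5,"ax":0,"ay":0,"az":0},{"fingers":6.5,"dx":0,"dy":0,"dz":0,"ax":0,"ay":0,"az":0},{"fingers":2,"dx":0,"dy":0,"dz":0,"ax":0,"ay":0,"az":0},{"fingers":2,"dx":0,"dy":0,"dz":0,"ax":0,"ay":0,"az":0},{"fingers":2,"dx":0,"dy":0,"dz":0,"ax":0,"ay":0,"az":0},{"fingers":2,"dx":0,"dy":0,"dz":0,"ax":0,"ay":0,"az":0},{"fingers":2,"dx":0,"dy":0,"dz":0,"ax":0,"ay":0,"az":0},{"fingers":2,"dx":0,"dy":0,"dz":0,"ax":0,"ay":0,"az":0},{"fingers":2,"dx":0,"dy":0,"dz":-1,"ax":0,"ay":0,"az":0},{"fingers":2,"dx":0,"dy":0,"dz":-2.5,"ax":0,"ay":0,"az":0},{"fingers":2,"dx":0,"dy":0,"dz":-3,"ax":0,"ay":0,"az":0},{"fingers":2,"dx":0,"dy":0,"dz":-2.5,"ax":0,"ay":0,"az":0},{"fingers":2,"dx":0,"dy":0,"dz":0,"ax":0,"ay":0,"az":0},{"fingers":2,"dx":0,"dy":0,"dz":0,"ax":0,"ay":0,"az":0}]' 30
python3 - <<'E'
from cap import *
plan([534.6,-175.3,105],.376)
cap("blue")
E
```

```text
time: 21.72
ee_pos: [534.5, 177.0, 109.8]
eef_rot: [-1.89, -2.509, 0.002]
wrist_force: [-0.3, 0.8, -1.4]
finger_gap: 0.266
gripper_force: 28.6
turn deg [-0.08 -0.   -5.52] shift cm [-32.77 -12.93   0.48] q [0.32 0.42 0.02 1.17 0.   1.61] t 21.73
tool axes of target in world
 [[-0.367  0.93   0.   ]
 [ 0.93   0.367  0.   ]
 [ 0.     0.    -1.   ]]
blue 1972 cap top z 153.3 centre [534.4 176.8]
```

```bash
python3 -m inch '[{"fingers":2,"dx":0,"dy":0,"dz":0,"ax":0,"ay":0,"az":-2.7},{"fingers":2,"dx":0,"dy":0,"dz":0,"ax":0,"ay":0,"az":-2.8},{"fingers":2,"dx":-1.5,"dy":-0.6,"dz":0,"ax":0,"ay":0,"az":0},{"fingers":2,"dx":-3,"dy":-1.2,"dz":0,"ax":0,"ay":0,"az":0},{"fingers":2,"dx":-4.5,"dy":-1.8,"dz":0,"ax":0,"ay":0,"az":0},{"fingers":2,"dx":-4.5,"dy":-1.8,"dz":0,"ax":0,"ay":0,"az":0},{"fingers":2,"dx":-4.5,"dy":-1.8,"dz":0,"ax":0,"ay":0,"az":0},{"fingers":2,"dx":-4.5,"dy":-1.8,"dz":0,"ax":0,"ay":0,"az":0},{"fingers":2,"dx":-4.5,"dy":-1.8,"dz":0,"ax":0,"ay":0,"az":0},{"fingers":2,"dx":-3,"dy":-1.1,"dz":0,"ax":0,"ay":0,"az":0},{"fingers":2,"dx":-1.8,"dy":-0.7,"dz":0,"ax":0,"ay":0,"az":0},{"fingers":2,"dx":-1,"dy":-0.4,"dz":0,"ax":0,"ay":0,"az":0},{"fingers":2,"dx":0,"dy":0,"dz":0,"ax":0,"ay":0,"az":0},{"fingers":2,"dx":0,"dy":0,"dz":0,"ax":0,"ay":0,"az":0}]' 30
python3 - <<'E'
from cap import *
plan([534.6,-175.3,23],.376)
cap("blue")
E
```

```text
time: 23.52
ee_pos: [534.5, -174.6, 110.6]
eef_rot: [-1.766, -2.598, -0.0]
wrist_force: [0.2, -0.3, -0.6]
finger_gap: 0.27
gripper_force: 28.6
turn deg [-0.   -0.03  0.05] shift cm [-0.07 -0.02  8.76] q [-0.32  0.42  0.01  1.17  0.    0.88] t 23.52
tool axes of target in world
 [[-0.367  0.93   0.   ]
 [ 0.93   0.367  0.   ]
 [ 0.     0.    -1.   ]]
blue 2014 cap top z 154.1 centre [ 534.3 -175. ]
```

```bash
python3 -m inch '[{"fingers":2,"dx":0,"dy":0,"dz":2,"ax":0,"ay":0,"az":0},{"fingers":2,"dx":0,"dy":0,"dz":3,"ax":0,"ay":0,"az":0},{"fingers":2,"dx":0,"dy":0,"dz":2.3,"ax":0,"ay":0,"az":0},{"fingers":2,"dx":0,"dy":0,"dz":0.7,"ax":0,"ay":0,"az":0},{"fingers":2,"dx":0,"dy":0,"dz":0.4,"ax":0,"ay":0,"az":0},{"fingers":2,"dx":0,"dy":0,"dz":0.2,"ax":0,"ay":0,"az":0},{"fingers":2,"dx":0,"dy":0,"dz":0.1,"ax":0,"ay":0,"az":0},{"fingers":2,"dx":0,"dy":0,"dz":0.1,"ax":0,"ay":0,"az":0},{"fingers":2,"dx":0,"dy":0,"dz":0,"ax":0,"ay":0,"az":0},{"fingers":2,"dx":0,"dy":0,"dz":0,"ax":0,"ay":0,"az":0}]' 30
```

```text
time: 24.82
ee_pos: [534.6, -175.7, 22.8]
eef_rot: [1.768, 2.597, 0.0]
wrist_force: [0.5, 0.5, -0.1]
finger_gap: 0.271
gripper_force: 28.6
```

```bash
python3 -m inch '[{"fingers":2,"dx":0,"dy":0,"dz":0.1,"ax":0,"ay":0,"az":0},{"fingers":2,"dx":0,"dy":0,"dz":0,"ax":0,"ay":0,"az":0},{"fingers":2,"dx":0,"dy":0,"dz":0,"ax":0,"ay":0,"az":0}]' 30
```

```text
time: 25.2
ee_pos: [534.8, -175.8, 22.2]
eef_rot: [1.767, 2.596, 0.0]
wrist_force: [-0.9, 0.0, 4.7]
finger_gap: 0.271
gripper_force: 29.4
```

```bash
python3 -m inch '[{"fingers":3,"dx":0,"dy":0,"dz":0,"ax":0,"ay":0,"az":0},{"fingers":4,"dx":0,"dy":0,"dz":0,"ax":0,"ay":0,"az":0},{"fingers":6.5,"dx":0,"dy":0,"dz":0,"ax":0,"ay":0,"az":0},{"fingers":6.5,"dx":0,"dy":0,"dz":0,"ax":0,"ay":0,"az":0},{"fingers":6.5,"dx":0,"dy":0,"dz":0,"ax":0,"ay":0,"az":0},{"fingers":6.5,"dx":0,"dy":0,"dz":-3,"ax":0,"ay":0,"az":0},{"fingers":6.5,"dx":0,"dy":0,"dz":-5.4,"ax":0,"ay":0,"az":0},{"fingers":6.5,"dx":5.5,"dy":1.9,"dz":0,"ax":0,"ay":0,"az":0},{"fingers":6.5,"dx":5.5,"dy":1.9,"dz":0,"ax":0,"ay":0,"az":0},{"fingers":6.5,"dx":5.5,"dy":1.9,"dz":0,"ax":0,"ay":0,"az":0},{"fingers":6.5,"dx":5.5,"dy":2,"dz":0,"ax":0,"ay":0,"az":0},{"fingers":6.5,"dx":5.5,"dy":2,"dz":0,"ax":0,"ay":0,"az":0},{"fingers":6.5,"dx":5.5,"dy":2,"dz":0,"ax":0,"ay":0,"az":0},{"fingers":6.5,"dx":5.6,"dy":1.9,"dz":0,"ax":0,"ay":0,"az":0},{"fingers":6.5,"dx":0,"dy":0,"dz":0,"ax":0,"ay":0,"az":5.5},{"fingers":6.5,"dx":0,"dy":0,"dz":0,"ax":0,"ay":0,"az":0},{"fingers":6.5,"dx":0,"dy":0,"dz":0,"ax":0,"ay":0,"az":0}]' 30
python3 - <<'E'
from cap import *
plan([519.8,234,20.6],.28)
cap("red")
E
```

```text
time: 27.32
ee_pos: [519.5, 232.8, 105.6]
eef_rot: [-1.89, -2.51, 0.001]
wrist_force: [-0.7, 0.2, 0.0]
finger_gap: 0.762
gripper_force: 0.0
turn deg [-0.02  0.01 -0.  ] shift cm [0.11 0.07 8.5 ] q [ 0.42  0.43  0.03  1.16 -0.    1.71] t 27.32
tool axes of target in world
 [[-0.276  0.961  0.   ]
 [ 0.961  0.276  0.   ]
 [ 0.     0.    -1.   ]]
red 951 cap top z 65.8 centre [520.1 232.8]
```

```bash
python3 -m inch '[{"fingers":6.5,"dx":0,"dy":0,"dz":4,"ax":0,"ay":0,"az":0},{"fingers":6.5,"dx":0,"dy":0,"dz":3,"ax":0,"ay":0,"az":0},{"fingers":6.5,"dx":0,"dy":0,"dz":1.5,"ax":0,"ay":0,"az":0},{"fingers":6.5,"dx":0,"dy":0,"dz":0,"ax":0,"ay":0,"az":0},{"fingers":2,"dx":0,"dy":0,"dz":0,"ax":0,"ay":0,"az":0},{"fingers":2,"dx":0,"dy":0,"dz":0,"ax":0,"ay":0,"az":0},{"fingers":2,"dx":0,"dy":0,"dz":0,"ax":0,"ay":0,"az":0},{"fingers":2,"dx":0,"dy":0,"dz":0,"ax":0,"ay":0,"az":0},{"fingers":2,"dx":0,"dy":0,"dz":0,"ax":0,"ay":0,"az":0},{"fingers":2,"dx":0,"dy":0,"dz":0,"ax":0,"ay":0,"az":0},{"fingers":2,"dx":0,"dy":0,"dz":-1,"ax":0,"ay":0,"az":0},{"fingers":2,"dx":0,"dy":0,"dz":-2.5,"ax":0,"ay":0,"az":0},{"fingers":2,"dx":0,"dy":0,"dz":-3,"ax":0,"ay":0,"az":0},{"fingers":2,"dx":0,"dy":0,"dz":-2.5,"ax":0,"ay":0,"az":0},{"fingers":2,"dx":0,"dy":0,"dz":0,"ax":0,"ay":0,"az":0},{"fingers":2,"dx":0,"dy":0,"dz":0,"ax":0,"ay":0,"az":0}]' 30
python3 - <<'E'
from cap import *
plan([554.4,-225.5,105],.376)
cap("red")
E
```

```text
time: 29.38
ee_pos: [518.8, 233.1, 109.8]
eef_rot: [-1.89, -2.509, 0.002]
wrist_force: [-0.7, -0.4, 0.1]
finger_gap: 0.263
gripper_force: 28.5
turn deg [-0.08  0.01 -5.52] shift cm [-43.96 -13.53   0.48] q [0.42 0.43 0.03 1.18 0.   1.71] t 29.38
tool axes of target in world
 [[-0.367  0.93   0.   ]
 [ 0.93   0.367  0.   ]
 [ 0.     0.    -1.   ]]
red 2022 cap top z 153.3 centre [518.7 232.9]
```

```bash
python3 -m inch '[{"fingers":2,"dx":0,"dy":0,"dz":0,"ax":0,"ay":0,"az":-2.7},{"fingers":2,"dx":0,"dy":0,"dz":0,"ax":0,"ay":0,"az":-2.8},{"fingers":2,"dx":-1.5,"dy":-0.5,"dz":0,"ax":0,"ay":0,"az":0},{"fingers":2,"dx":-3,"dy":-0.9,"dz":0,"ax":0,"ay":0,"az":0},{"fingers":2,"dx":-4.5,"dy":-1.4,"dz":0,"ax":0,"ay":0,"az":0},{"fingers":2,"dx":-4.5,"dy":-1.4,"dz":0,"ax":0,"ay":0,"az":0},{"fingers":2,"dx":-4.5,"dy":-1.4,"dz":0,"ax":0,"ay":0,"az":0},{"fingers":2,"dx":-4.5,"dy":-1.4,"dz":0,"ax":0,"ay":0,"az":0},{"fingers":2,"dx":-4.5,"dy":-1.4,"dz":0,"ax":0,"ay":0,"az":0},{"fingers":2,"dx":-4.5,"dy":-1.4,"dz":0,"ax":0,"ay":0,"az":0},{"fingers":2,"dx":-4.5,"dy":-1.4,"dz":0,"ax":0,"ay":0,"az":0},{"fingers":2,"dx":-3.5,"dy":-1,"dz":0,"ax":0,"ay":0,"az":0},{"fingers":2,"dx":-2.5,"dy":-0.7,"dz":0,"ax":0,"ay":0,"az":0},{"fingers":2,"dx":-1.3,"dy":-0.4,"dz":0,"ax":0,"ay":0,"az":0},{"fingers":2,"dx":-0.7,"dy":-0.2,"dz":0,"ax":0,"ay":0,"az":0},{"fingers":2,"dx":0,"dy":0,"dz":0,"ax":0,"ay":0,"az":0},{"fingers":2,"dx":0,"dy":0,"dz":0,"ax":0,"ay":0,"az":0}]' 30
python3 - <<'E'
from cap import *
plan([554.4,-225.5,23],.376)
cap("red")
E
```

```text
time: 31.55
ee_pos: [555.3, -224.5, 110.7]
eef_rot: [-1.766, -2.598, -0.0]
wrist_force: [0.1, 0.1, -0.4]
finger_gap: 0.27
gripper_force: 28.5
turn deg [-0.   -0.02  0.04] shift cm [-0.06 -0.11  8.77] q [-0.38  0.49  0.12  1.21  0.    0.81] t 31.55
tool axes of target in world
 [[-0.367  0.93   0.   ]
 [ 0.93   0.367  0.   ]
 [ 0.     0.    -1.   ]]
red 2035 cap top z 154.2 centre [ 554.9 -224.8]
```

```bash
python3 -m inch '[{"fingers":2,"dx":0,"dy":0,"dz":2,"ax":0,"ay":0,"az":0},{"fingers":2,"dx":0,"dy":0,"dz":3,"ax":0,"ay":0,"az":0},{"fingers":2,"dx":0,"dy":0,"dz":2.3,"ax":0,"ay":0,"az":0},{"fingers":2,"dx":0,"dy":-0.1,"dz":0.7,"ax":0,"ay":0,"az":0},{"fingers":2,"dx":0,"dy":0,"dz":0.4,"ax":0,"ay":0,"az":0},{"fingers":2,"dx":0,"dy":0,"dz":0.2,"ax":0,"ay":0,"az":0},{"fingers":2,"dx":0,"dy":0,"dz":0.1,"ax":0,"ay":0,"az":0},{"fingers":2,"dx":0,"dy":0,"dz":0.1,"ax":0,"ay":0,"az":0},{"fingers":2,"dx":0,"dy":0,"dz":0.1,"ax":0,"ay":0,"az":0},{"fingers":2,"dx":0,"dy":0,"dz":0,"ax":0,"ay":0,"az":0},{"fingers":2,"dx":0,"dy":0,"dz":0,"ax":0,"ay":0,"az":0}]' 30
```

```text
time: 32.98
ee_pos: [554.6, -226.1, 22.3]
eef_rot: [1.767, 2.596, 0.0]
wrist_force: [-1.6, -0.6, 3.3]
finger_gap: 0.272
gripper_force: 29.1
```

Floor contact at 3 N. I'll release, back off and check everything.

```bash
python3 -m inch '[{"fingers":3,"dx":0,"dy":0,"dz":0,"ax":0,"ay":0,"az":0},{"fingers":4,"dx":0,"dy":0,"dz":0,"ax":0,"ay":0,"az":0},{"fingers":6.5,"dx":0,"dy":0,"dz":0,"ax":0,"ay":0,"az":0},{"fingers":6.5,"dx":0,"dy":0,"dz":0,"ax":0,"ay":0,"az":0},{"fingers":6.5,"dx":0,"dy":0,"dz":0,"ax":0,"ay":0,"az":0},{"fingers":6.5,"dx":0,"dy":0,"dz":-3,"ax":0,"ay":0,"az":0},{"fingers":6.5,"dx":0,"dy":0,"dz":-5,"ax":0,"ay":0,"az":0},{"fingers":6.5,"dx":0,"dy":0,"dz":-5,"ax":0,"ay":0,"az":0},{"fingers":6.5,"dx":0,"dy":0,"dz":-4.8,"ax":0,"ay":0,"az":0},{"fingers":6.5,"dx":0,"dy":0,"dz":0,"ax":0,"ay":0,"az":0},{"fingers":6.5,"dx":0,"dy":0,"dz":0,"ax":0,"ay":0,"az":0}]' 30
python3 - <<'E'
from cap import *
i=cams.camera_info("wrist");T=i["camera_from_world"]
p,d=cams.capture("wrist");f=210/np.tan(np.radians(i["fovy"]/2))
cv2.imwrite("pics/w8.png",p[:,:,::-1])
v,u=np.nonzero(d>0);z=d[v,u];a=u-i["cx"];b=v-i["cy"];r=np.hypot(a,b)+1e-9;th=r/f
P=(np.c_[np.tan(th)*a/r*z,-np.tan(th)*b/r*z,-z,np.ones(len(z))]@np.linalg.inv(T).T)[:,:3]
y=.376;e=np.array([[np.cos(y),np.sin(y)],[-np.sin(y),np.cos(y)]])
q=(P[:,:2]-[524.7,-150.2])@e.T
for g in (81,27,-27,-81):
    k=(abs(q[:,0])<24)&(abs(q[:,1]-g)<24)&(P[:,2]>61)&(P[:,2]<80)
    c=(np.percentile(q[k],3,axis=0)+np.percentile(q[k],97,axis=0))/2
    print(g,k.sum(),"cap xy in rack",c.round(1),"z",np.percentile(P[k,2],60).round(1),p[v[k],u[k]].mean(0).round())
pt,_=cams.capture("top")
for t in ["carton","sanitiser"]: print(t,[np.round(o["centre"],1) for o in nets.tip_of("top",t)[:1]])
E
```

```text
time: 34.35
ee_pos: [554.1, -225.7, 199.3]
eef_rot: [-1.768, -2.597, 0.0]
wrist_force: [0.5, 0.3, -0.7]
finger_gap: 0.765
gripper_force: 0.0
81 526 cap xy in rack [-0.3 76.2] z 65.9 [210. 200.  21.]
27 548 cap xy in rack [-1.1 25.1] z 65.9 [ 69. 195.  73.]
-27 542 cap xy in rack [ -1.1 -28.7] z 65.9 [ 59.  93. 215.]
-81 503 cap xy in rack [ -0.6 -82.2] z 65.8 [213.  44.  35.]
carton [array([ 480.5, -443.8,    1.2])]
sanitiser [array([537.9, 410.1,   0.9])]
```

View pics/w8.png

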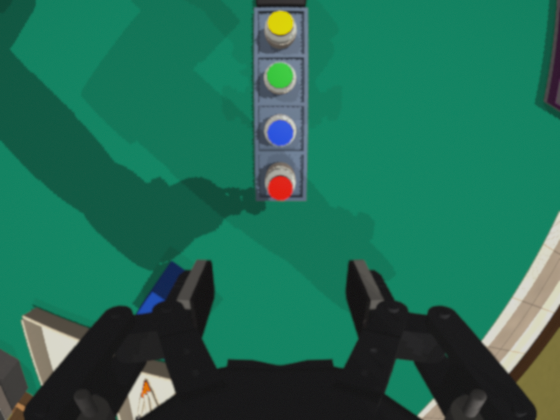

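From the handle down, yellow (280,24), green (280,77), blue (280,132) and red (280,187) stand upright. Each is within 5 mm of its pocket centre, and the cap tops are all level. The carton and the bottle have not moved.

```bash
python3 -c "
from bench import r
print(r.close_job())"
```

```text
the job is handed in; nothing more can be done
None
```

I moved all four vials into the grey rack in reverse order and handed the job in; from its handle they stand yellow, green, blue, red, all upright and within 5 mm of their pocket centres by my last measurement, though the hand-in returned no verdict.

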